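# Lift a freshly lacquered pedal plate onto the curing stand

### The job

The lacquer on the orange base plate is still soft, so keep the gripper and arm off it: slide the spatula under it, lift it off its wooden drying stand, lower it gently onto the two rails of the black curing stand, centred and square, and draw the spatula out. Then stand the spatula on the bench, on its blade and heel and clear of the stand, and let go of it. Leave the blue plate where it is.

Things in the scene. Friction and masses are not known exactly. Their poses are not given: they have to be found in the camera images.
- spatula: Red-handled spatula, 0.2 kg, stands on blade and rubber heel. Origin: blade-underside level, below the grip place; x to the blade tip, z up. mm: handle x -55 to 45, 20 wide, z 48 to 72, balances near x 0: grip there from above, across y, at z 60. Steel blade x 75 to 165, 44 wide, 3 thick, z 0 to 3. Shank slopes from handle front to blade rear. Heel at x -60: foot 14 x 50, z 0.
- plate_orange: Orange pedal base plate, 84 (x) x 112 (y) x 4 mm, 80 g, flat. Origin: centre of underside, z up, x away from the robot. Lies within 3 mm and 2 deg of centred and square on a fixed light wooden drying stand with the curing stand's base and rails (no control box). Under it along x: an open tunnel 68 mm wide, 5 to 40 mm above the bench; the spatula's way in and the bench before it, at -x, are free.
- plate_blue: Blue plate, same size and frame as the orange one, on an identical wooden drying stand; a bystander. Either colour may be on either stand.
- cure_stand: Black fixed curing stand. Origin: centre of underside on the bench, x along the rails, away from the robot, z up. mm: base 90 (x) x 104 x 5; two aluminium rails along x, 90 long, 8 wide, centred at y -38 and 38, tops at z 40; open tunnel between, 68 wide. Control box at x 47 to 87, up to z 34: go in and out at the -x end; the bench before it is free. The plate lies on both rails, its x along them.
There are look-alikes about, which are no part of the job. There is more than one size of the spatula; the one meant has the size given above.

How it is judged:
By the outcome, as a careful person would: the job done as asked, in the order asked, and still so for the second after the job is handed in, with the robot touching nothing.
It also fails if it takes over 58 s, if anything falls off the work surface, if the arm or the gripper's body presses on something with over 40 N, if the wrist force passes 120 N, or if a joint passes its speed limit or range.

### The arm

A 7-joint arm with a two-finger parallel gripper is mounted at the origin on the work surface. World frame = base frame: x ahead of the robot, y to its left, z up, the work surface at z = 0. Lengths are in m, angles in rad, forces in N, time in s.
With the tool pointing down it reaches from about 0.4 to 0.85 m from the base axis. Payload 4.4 kg.
Tool frame: the origin (TCP) lies midway between the tips of the shut fingers; the grasp point (between the pads) lies 19 mm behind it; z points along the fingers, y is the direction in which the jaws open and shut (so a half turn about z gives the same grasp; the last joint's range is limited). The gripper opens to 94 mm and grips with 3 to 60 N. Pads are 16 mm wide; open, the fingers measure 119 mm over their backs; the gripper's body (75 mm by 177 mm) begins 78 mm behind the grasp point.
Start: joints at [1.168, 0.628, 0.038, 1.517, -0.027, 0.996, -0.02], TCP at [0.215, -0.613, 0.205] pointing down, gripper open.
Joint ranges: [-3.06, 3.06], [-0.37, 2.12], [-1.25, 1.32], [0.18, 2.47], [-1.1, 4.24], [0.23, 1.98], [-2.94, 2.94]. Speed limits (rad/s): [2.57, 2.57, 3.14, 3.14, 3.14, 3.14, 3.14].

### API

Orientations are given as [roll, pitch, yaw] about the fixed x, y, z axes, in that order (R = Rz(yaw) Ry(pitch) Rx(roll)).
In Python, from plant import manip, capture, camera_model gives the robot as it stands. Calls block until the motion is done:
- manip.goto(position, orientation): joint-space move of the TCP to a pose.
- manip.movel(position, rot=None, rate=0.15, stop_force=None): straight line of the TCP; rot=None keeps the orientation; rate is the mean speed in m/s. With stop_force (N) it stops when the force on the tool has changed by that much, and returns True; else False.
- manip.set_joints(angles): joint-space move.
- manip.gripper_to(opening, f_grip=None): finger opening in m; f_grip is the grip in N (None keeps the last); returns when the fingers have stopped.
- manip.dwell(seconds).
- manip.solve_ik(position, orientation): joint angles nearest the present ones, or None.
- manip.observe(): the state.
- capture(name): name is "scene" or "top" or "wrist"; returns the picture (480x640x3 uint8, red, green, blue); there is no depth.
- camera_model(name): a dict with "intrinsics" (3x3 intrinsics, pixels), "R" (3x3) and "t" (3): a world point X has camera coordinates R X + t; the wrist camera has in their place "hand_eye" (4x4, takes a point from camera to tool coordinates, whose origin is the TCP and whose axes are the flange's). Camera axes: x right, y down, z forward; pixel columns grow to the right and rows downward; lengths in m; the calibration is good to about 2 mm. A picture is of the moment at which its call begins: read the wrist's pose just before it. camera_model takes no time and is no camera call.
A pose or a line that the arm cannot do raises manip.IKError and nothing moves.
- manip.hand_in(): hands the job in, once; it reports no verdict.
The state is a dict: "t": time; "q": joint angles; "joint_velocities": joint speeds; "joint_efforts": joint torques, N m; "ee_pos": TCP position; "tool_rot": TCP orientation; "wrist_force": force on the tool from outside, world axes, zero at the start; "moment": the same for the moment, N m; "width": finger opening in m.
Only numpy, scipy, OpenCV 4.12 (cv2) and the standard library are available. Lean on these libraries where they do the work, as an engineer would, in place of code of your own. Each camera call takes 0.05 s, during which the arm holds its last target.

## Working session

There is one attempt and no reset: what is moved stays moved. The work goes in short steps, each a Python script; the robot and the scene stay as the last script left them, time stands still between calls to the robot, and variables do not carry over. Pictures are saved under pics/ and viewed, and the job is handed in when it is done.

```bash
ls; mkdir -p pics
python3 - <<'E'
from plant import manip, capture, camera_model
import cv2, numpy as np
for n in ["scene","top","wrist"]:
    cv2.imwrite(f"pics/{n}0.png", capture(n)[:,:,::-1])
    print(n,{k:np.round(v,4).tolist() for k,v in camera_model(n).items()})
s=manip.observe();print(s)
E
```

```text
pics
scene {'intrinsics': [[607.334, 0.0, 322.0337], [0.0, 607.334, 243.7728], [0.0, 0.0, 1.0]], 'R': [[-0.3387, 0.9409, 0.0005], [0.7039, 0.2537, -0.6634], [-0.6243, -0.2243, -0.7482]], 't': [0.1406, -0.2684, 1.6869]}
top {'intrinsics': [[581.4699, 0.0, 320.2886], [0.0, 581.4699, 241.9807], [0.0, 0.0, 1.0]], 'R': [[-0.0231, -0.9996, 0.0151], [-0.9853, 0.0202, -0.1696], [0.1692, -0.0188, -0.9854]], 't': [0.0205, 0.4555, 1.0701]}
wrist {'intrinsics': [[335.7793, 0.0, 317.3486], [0.0, 335.7793, 237.8264], [0.0, 0.0, 1.0]], 'hand_eye': [[-0.001, -0.9642, -0.2652, 0.0771], [1.0, -0.0007, -0.0011, 0.0001], [0.0009, -0.2652, 0.9642, -0.1793], [0.0, 0.0, 0.0, 1.0]]}
{'t': 0.15, 'q': array([ 1.16818558,  0.62911962,  0.03847067,  1.51804983, -0.02702626,
        0.99630387, -0.02000941]), 'joint_velocities': array([-1.57155517e-03, -5.70373028e-04, -3.93166574e-05, -3.55103135e-03,
        9.22713833e-04,  1.37592110e-04, -8.97888613e-04]), 'joint_efforts': array([ 2.07611207e-03, -5.50090528e+01,  1.14493065e+00, -1.86817575e+01,
       -5.22286340e-02,  2.09173083e-02,  1.00062666e-04]), 'ee_pos': array([ 0.21468705, -0.61303371,  0.20480317]), 'tool_rot': array([-3.14023006e+00, -5.81459182e-06,  3.36771032e-01]), 'wrist_force': array([ 0.19346448, -0.42166407, -0.14514207]), 'moment': array([-0.03291334,  0.02431439,  0.00902717]), 'width': 0.09435327280826335}
```

View pics/scene0.png

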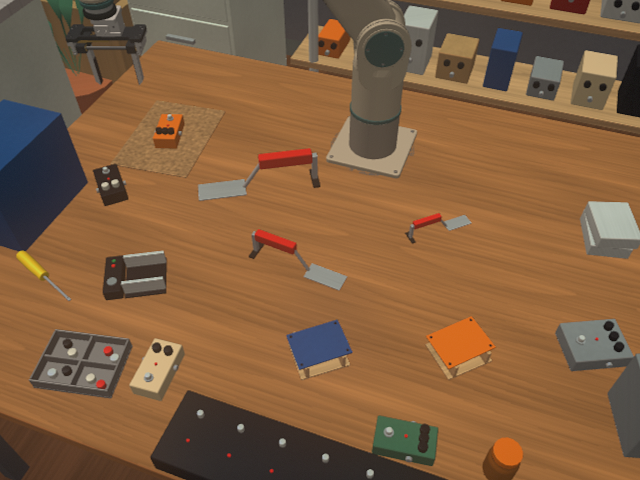

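View pics/top0.png

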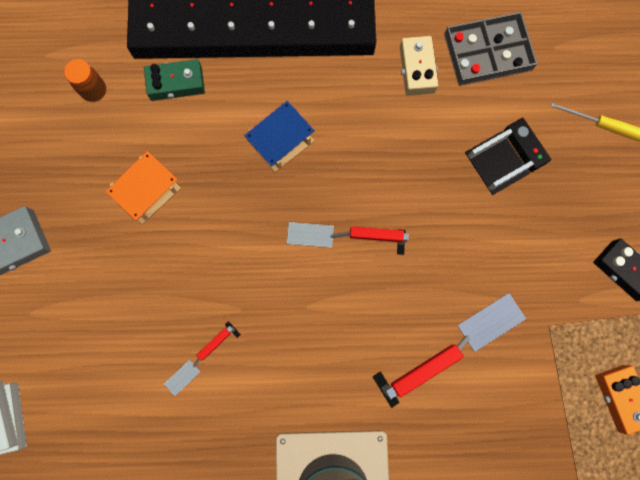

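View pics/wrist0.png

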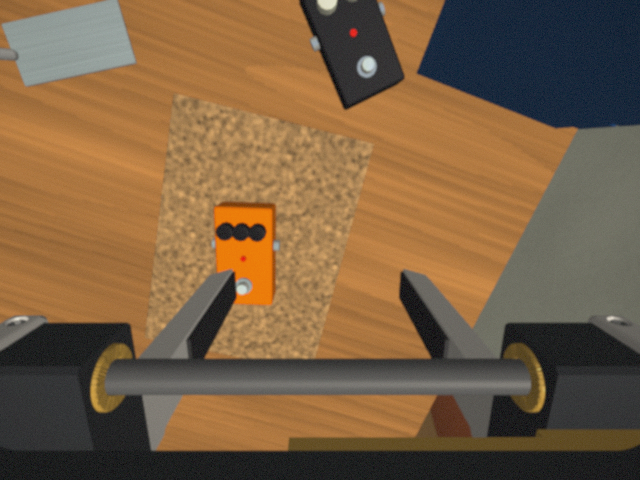

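Run:
```python
import cv2, numpy as np
im=cv2.imread("pics/top0.png")
a=cv2.resize(im[205:275,270:430],None,fx=5,fy=5,interpolation=cv2.INTER_CUBIC)
cv2.imwrite("pics/c1.png",a)
b=cv2.resize(im[135:235,90:200],None,fx=6,fy=6,interpolation=cv2.INTER_CUBIC)[:600]
cv2.imwrite("pics/c2.png",b)
b=cv2.resize(im[110:205,455:565],None,fx=6,fy=6,interpolation=cv2.INTER_CUBIC)
cv2.imwrite("pics/c3.png",b)
from plant import camera_model
c=camera_model("top")
K,R,t=c["intrinsics"],c["R"],c["t"]
print("cam",-R.T@t)
def ray(u,v,z):
    C=-R.T@t; d=R.T@np.linalg.solve(K,[u,v,1]); s=(z-C[2])/d[2]; return np.round((C+s*d)[:2],3)
for n,p,z in [("med tip",(288,235),0),("med heel",(402,248),0),("med handle",(378,234),.06),("small",(167,385),0),("small heel",(233,328),0),("large tip",(516,308),0),("large heel",(386,390),0),
 ("or T",(148,152),.044),("R",(178,184),.044),("B",(140,220),.044),("L",(108,188),.044)]: print(n,ray(*p,z))
```

```text
cam [0.26828688 0.03143772 1.13142099]
med tip [0.478 0.073]
med heel [ 0.447 -0.151]
med handle [ 0.465 -0.098]
small [0.195 0.305]
small heel [0.298 0.181]
large tip [ 0.324 -0.368]
large heel [ 0.175 -0.108]
or T [0.639 0.341]
R [0.574 0.282]
B [0.504 0.352]
L [0.568 0.415]
```

View pics/c1.png

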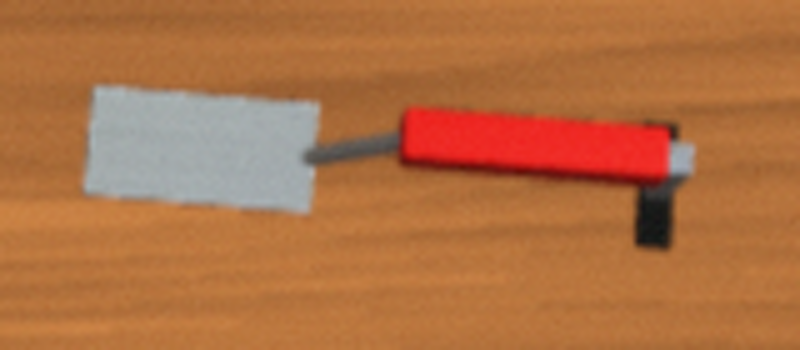

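View pics/c2.png

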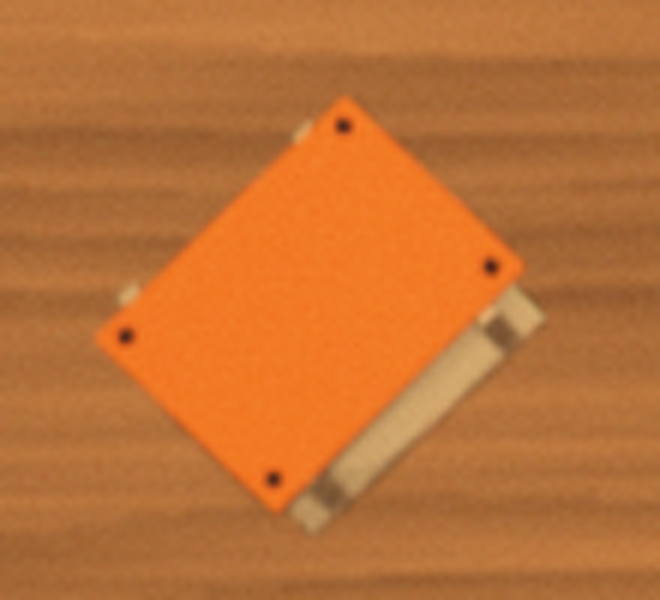

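View pics/c3.png

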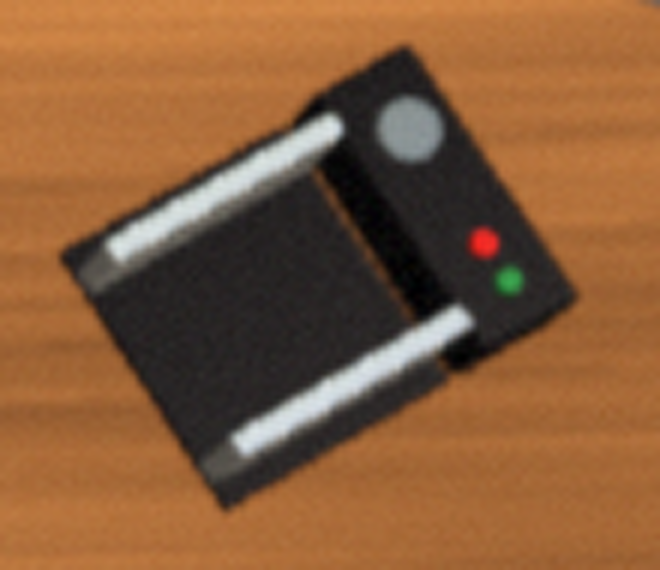

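```bash
cat > h.py <<'E'
from plant import manip, capture, camera_model
import cv2, numpy as np
from scipy.optimize import least_squares
from scipy.spatial.transform import Rotation as Ro
def top():
    c=camera_model("top"); return np.array(c["intrinsics"]),np.array(c["R"]),np.array(c["t"])
def scene():
    c=camera_model("scene"); return np.array(c["intrinsics"]),np.array(c["R"]),np.array(c["t"])
def wrist(pos,rpy):
    c=camera_model("wrist"); H=np.array(c["hand_eye"]); T=np.eye(4); T[:3,:3]=Ro.from_euler("xyz",rpy).as_matrix(); T[:3,3]=pos
    W=np.linalg.inv(T@H); return np.array(c["intrinsics"]),W[:3,:3],W[:3,3]
def proj(cam,X):
    K,R,t=cam; p=(K@(R@np.asarray(X,float).T+t[:,None])).T; return p[:,:2]/p[:,2:]
def fit(obs,p0,zfree=False):
    """obs: list of (cam, pts_local mm, pix)"""
    def f(p):
        c,s=np.cos(p[2]),np.sin(p[2]); r=[]
        for cam,P,px in obs:
            P=np.asarray(P,float)/1000; X=np.c_[c*P[:,0]-s*P[:,1]+p[0],s*P[:,0]+c*P[:,1]+p[1],P[:,2]+(p[3] if zfree else 0)]
            r.append((proj(cam,X)-np.asarray(px)).ravel())
        return np.concatenate(r)
    o=least_squares(f,p0); return o.x, o.fun.reshape(-1,2)
def crop2px(pts,s,off): return (np.array(pts,float)+.5)/s-.5+np.array(off)
SP=[(165,-22,3),(165,22,3),(75,-22,3),(75,22,3),(45,-10,72),(-55,-10,72)]
PL=[(42,-56,44),(42,56,44),(-42,-56,44),(-42,56,44)]
ST=[(-45,38,40),(45,38,40),(-45,-38,40),(45,-38,40)]
E
python3 - <<'E'
from h import *
sp=crop2px([(95,85),(84,192),(320,101),(309,213),(404,107),(670,125)],5,(270,205))
pl=crop2px([(345,95),(96,339),(524,266),(278,514)],6,(90,135))
st=crop2px([(112,248),(338,122),(238,444),(468,316)],6,(455,110))
sb=crop2px([(62,256),(226,508)],6,(455,110))
wb=crop2px([(545,318),(312,532)],6,(90,135))
for n,P,px,p0 in [("sp",SP,sp,[.46,-.09,1.5]),("pl",PL,pl,[.57,.35,.75]),("st",ST,st,[.6,-.33,-1]),("st+b",ST+[(-45,52,5),(-45,-52,5)],np.r_[st,sb],[.6,-.33,-1])]:
    x,r=fit([(top(),P,px)],p0); print(n,x.round(4),np.rad2deg(x[2]).round(2),r.round(2).tolist())
E
```

```text
sp [ 0.4656 -0.0893  1.4664] 84.02 [[-0.43, -0.19], [-0.26, 0.24], [-0.13, 0.37], [0.34, -0.18], [0.04, -0.54], [0.42, 0.3]]
pl [0.5731 0.3517 0.8016] 45.93 [[-0.04, -0.18], [-0.57, 0.12], [0.78, -0.15], [-0.16, 0.19]]
st [ 0.6185 -0.3517 -1.074 ] -61.53 [[-0.09, 0.3], [0.51, -0.16], [-0.27, 0.21], [-0.14, -0.36]]
st+b [ 0.6182 -0.3516 -1.0693] -61.26 [[-0.12, 0.58], [0.37, -0.06], [-0.14, 0.41], [-0.12, -0.35], [-0.23, -0.93], [0.24, 0.3]]
```

```bash
cat >> h.py <<'E'
GZ=0.041
def tcp(obj,xs,zu):
    """TCP pose putting spatula origin at xs (m) along obj x axis, underside zu"""
    x,y,a=obj[:3]; return np.array([x+xs*np.cos(a),y+xs*np.sin(a),zu+GZ]),np.array([np.pi,0,a])
SPt=[.4656,-.0893,1.4664]; PLt=[.5731,.3517,.8016]; STt=[.6184,-.3517,-1.072]
E
python3 - <<'E'
from h import *
for n,o,xs,z in [("sp",SPt,0,0),("sphi",SPt,0,.15),("plpre",PLt,-.225,.025),("pl",PLt,-.124,.025),("plhi",PLt,-.124,.12),("sthi",STt,-.124,.12),("st",STt,-.124,.03),("stpre",STt,-.225,.03)]:
    for h in (0,np.pi):
        p,r=tcp(o,xs,z); r[2]=(r[2]+h+np.pi)%(2*np.pi)-np.pi
        q=manip.solve_ik(p,r); print(n,h>0,None if q is None else np.round(q,2))
E
```

```text
sp False [ 0.26  0.67 -0.19  2.13  0.32  0.37 -0.3 ]
sp True [-0.16  0.71  0.44  2.14 -0.73  0.44 -2.39]
sphi False [ 0.37  0.42 -0.33  2.    0.19  0.75 -0.18]
sphi True [-0.26  0.45  0.55  2.02 -0.33  0.76 -2.76]
plpre False [-0.44  0.6  -0.08  2.16  0.11  0.38 -1.37]
plpre True [ 0.09  0.76 -0.88  2.15  0.96  0.7   0.91]
pl False [-0.45  0.69 -0.14  1.91  0.17  0.56 -1.48]
pl True [ 0.07  0.94 -1.06  1.89  1.02  0.98  0.9 ]
plhi False [-0.31  0.57 -0.36  1.83  0.27  0.79 -1.57]
plhi True [ 0.09  0.76 -1.06  1.82  0.78  1.04  1.09]
sthi False [ 0.11  0.65  0.41  1.69 -0.32  0.87 -1.98]
sthi True [ 0.6   0.64 -0.39  1.67  0.3   0.88  0.59]
st False [ 0.13  0.77  0.39  1.76 -0.43  0.7  -1.89]
st True [ 0.55  0.75 -0.31  1.74  0.33  0.7   0.56]
stpre False [-0.    0.69  0.37  1.97 -0.45  0.56 -1.96]
stpre True [ 0.48  0.68 -0.36  1.95  0.41  0.58  0.34]
```

Run:
```python
from h import *
psi=0.3
c,s=np.cos(psi),np.sin(psi)
manip.goto([STt[0]-.05*c,STt[1]-.05*s,.26],[np.pi,0,psi])
o=manip.observe(); im=capture("wrist"); cv2.imwrite("pics/w1.png",im[:,:,::-1])
np.save("w1.npy",np.r_[o["ee_pos"],o["tool_rot"]]); print(o["t"],o["ee_pos"],o["tool_rot"])
cam=wrist(o["ee_pos"],o["tool_rot"])
x,y,a=STt;P=np.array(ST)/1000;X=np.c_[np.cos(a)*P[:,0]-np.sin(a)*P[:,1]+x,np.sin(a)*P[:,0]+np.cos(a)*P[:,1]+y,P[:,2]]
print(proj(cam,X))
sc=capture("scene")
```

```text
1.7583 [ 0.56910287 -0.36841356  0.25982582] [3.14097842e+00 1.44606882e-03 2.97218954e-01]
[[270.90581624 142.41895772]
 [348.42344834 125.74217241]
 [285.90696366 206.7952446 ]
 [359.74997197 191.73018925]]
```

View pics/w1.png

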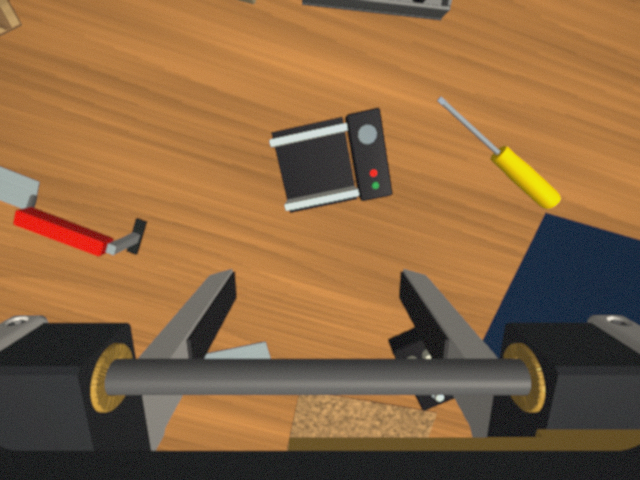

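Run:
```python
import cv2
im=cv2.imread("pics/w1.png")
cv2.imwrite("pics/c4.png",cv2.resize(im[110:220,260:380],None,fx=5,fy=5,interpolation=cv2.INTER_CUBIC))
```

```text
(no output)
```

View pics/c4.png

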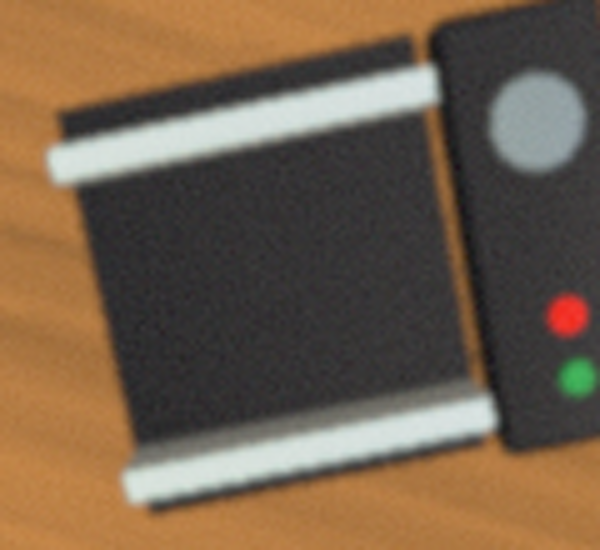

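Run:
```python
from h import *
w=np.load("w1.npy"); cam=wrist(w[:3],w[3:])
px=crop2px([(50,166),(438,84),(126,487),(495,412)],5,(260,110))
x,r=fit([(cam,ST,px)],STt); print(x,np.rad2deg(x[2]),r.round(2).tolist())
# go above spatula
p,rr=tcp(SPt,-0.02,.17); manip.goto(p,rr)
o=manip.observe(); im=capture("wrist"); cv2.imwrite("pics/w2.png",im[:,:,::-1]); np.save("w2.npy",np.r_[o["ee_pos"],o["tool_rot"]]); print(o["t"],o["ee_pos"],o["tool_rot"])
cam=wrist(o["ee_pos"],o["tool_rot"])
a=SPt[2];P=np.array(SP)/1000;X=np.c_[np.cos(a)*P[:,0]-np.sin(a)*P[:,1]+SPt[0],np.sin(a)*P[:,0]+np.cos(a)*P[:,1]+SPt[1],P[:,2]]
print(proj(cam,X).round(1).tolist())
```

```text
[ 0.61757325 -0.35049326 -1.07253127] -61.45151515329077 [[0.11, -0.01], [-0.0, -0.23], [-0.07, 0.14], [-0.05, 0.12]]
2.95 [ 0.46464687 -0.11068787  0.21138281] [3.13979845e+00 7.23332599e-04 1.46328021e+00]
[[336.7, 35.3], [293.8, 35.5], [335.8, 127.4], [295.7, 127.6], [326.4, 157.7], [326.1, 260.2]]
```

View pics/w2.png

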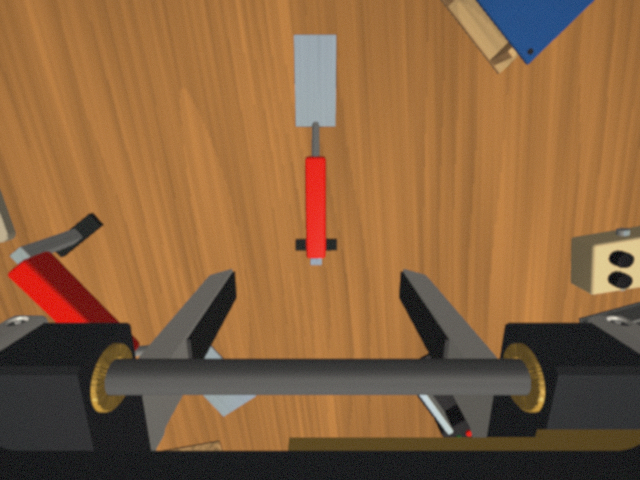

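```bash
sed -i 's/STt=\[.*/STt=[.618,-.351,-1.072]/' h.py
python3 - <<'E'
from h import *
p,rr=tcp(SPt,0,.09); manip.movel(p,rr,rate=.2)
p,rr=tcp(SPt,0,0); manip.movel(p,rr,rate=.12)
manip.gripper_to(.0,f_grip=50)
o=manip.observe(); print(o["t"],o["width"],o["ee_pos"],o["tool_rot"],o["wrist_force"])
p,rr=tcp(SPt,0,.08); manip.movel(p,rr,rate=.1)
o=manip.observe(); print(o["t"],o["width"],o["ee_pos"],o["wrist_force"],o["moment"])
im=capture("wrist"); cv2.imwrite("pics/w3.png",im[:,:,::-1]);im=capture("scene"); cv2.imwrite("pics/s3.png",im[:,:,::-1])
np.save("w3.npy",np.r_[o["ee_pos"],o["tool_rot"]])
E
```

```text
5.5833 0.019666359111120853 [ 0.4654409  -0.08929891  0.04092424] [-3.14127872e+00 -2.48211576e-06  1.46631478e+00] [-0.1329835  -0.25389529 -0.62103857]
6.5333 0.019547096280631438 [ 0.46508398 -0.08927708  0.12055513] [-0.03968513 -0.45467568 -2.62852094] [ 0.04047033 -0.09271421 -0.0194576 ]
```

View pics/w3.png

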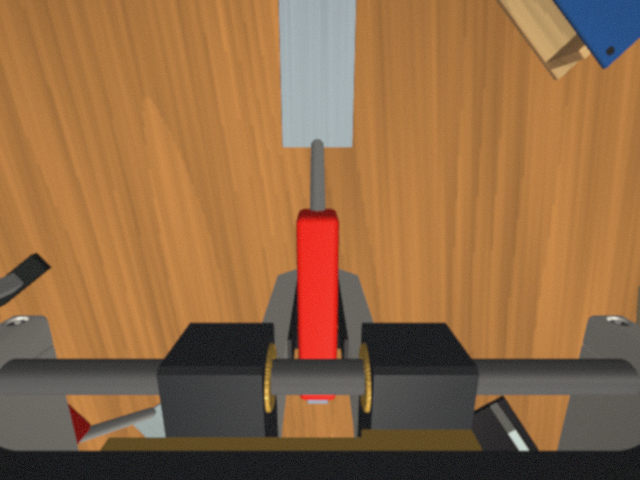

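View pics/s3.png

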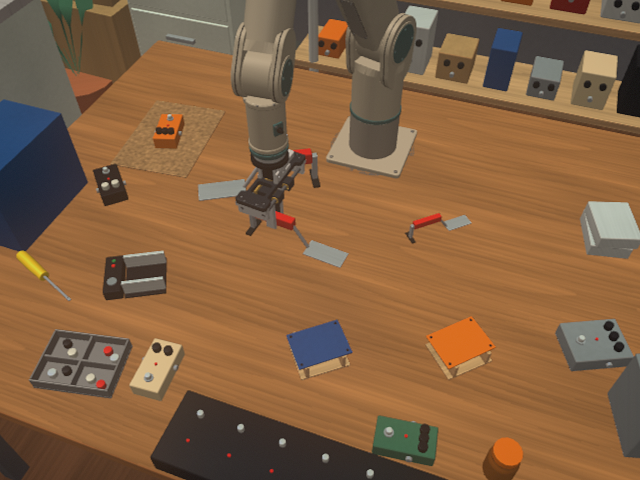

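Run:
```python
from h import *
w=np.load("w3.npy"); cam=wrist(w[:3],w[3:]); a=w[5]
P=np.array([(75,22,3),(75,-22,3),(45,10,72),(45,-10,72),(165,22,3),(165,-22,3)])/1000
for pit in (0,1,2,3):
    Q=P.copy(); Q[:,2]-=.06; Q=Ro.from_euler("y",pit,degrees=True).apply(Q); Q[:,2]+=.06
    X=np.c_[np.cos(a)*Q[:,0]-np.sin(a)*Q[:,1]+w[0],np.sin(a)*Q[:,0]+np.cos(a)*Q[:,1]+w[1],Q[:,2]+w[2]-.041]
    print(pit,proj(cam,X).round(1).tolist())
im=cv2.imread("pics/w3.png"); cv2.imwrite("pics/c5.png",cv2.resize(im[0:220,260:380],None,fx=2.7,fy=2.7,interpolation=cv2.INTER_CUBIC))
```

```text
0 [[282.2, 149.2], [352.5, 149.1], [294.8, 219.3], [339.1, 219.3], [277.5, -18.5], [356.8, -18.7]]
1 [[282.4, 150.8], [352.2, 150.7], [294.9, 218.5], [339.0, 218.5], [278.2, -14.0], [356.2, -14.2]]
2 [[282.7, 152.4], [352.0, 152.4], [295.0, 217.7], [338.9, 217.7], [278.8, -9.5], [355.6, -9.7]]
3 [[282.9, 154.1], [351.8, 154.0], [295.1, 217.0], [338.9, 217.0], [279.4, -5.1], [355.0, -5.3]]
```

View pics/c5.png

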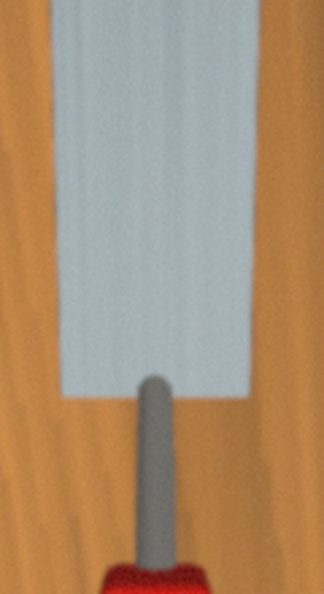

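Run:
```python
from h import *
p,rr=tcp(PLt,-.23,.08); manip.movel(p,rr,rate=.15)
o=manip.observe(); im=capture("wrist"); cv2.imwrite("pics/w4.png",im[:,:,::-1])
np.save("w4.npy",np.r_[o["ee_pos"],o["tool_rot"]]); print(o["t"],o["ee_pos"]-p,o["tool_rot"]-rr)
cam=wrist(o["ee_pos"],o["tool_rot"])
x,y,a=PLt;P=np.array(PL)/1000;X=np.c_[np.cos(a)*P[:,0]-np.sin(a)*P[:,1]+x,np.sin(a)*P[:,0]+np.cos(a)*P[:,1]+y,P[:,2]]
print(proj(cam,X).round(1).tolist())
```

```text
8.6583 [ 8.74407865e-05 -6.55813656e-04 -5.95827381e-06] [-0.00015799  0.00029897 -0.00095116]
[[412.2, -202.9], [219.7, -202.1], [402.7, -32.7], [229.9, -32.2]]
```

View pics/w4.png

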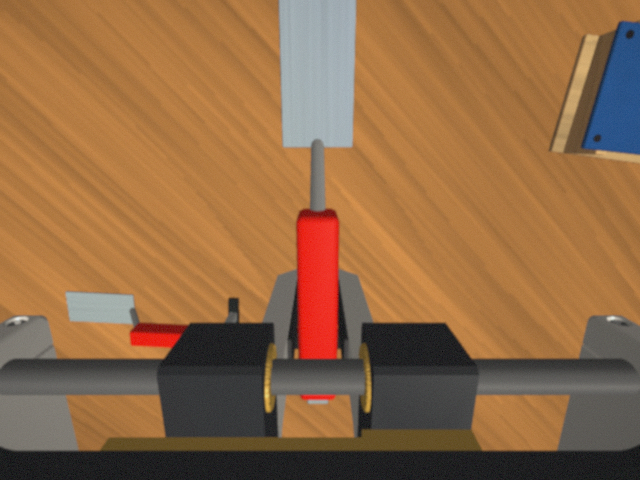

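Run:
```python
import cv2
im=cv2.imread("pics/scene0.png")
cv2.imwrite("pics/c6.png",cv2.resize(im[310:385,420:505],None,fx=7,fy=7,interpolation=cv2.INTER_CUBIC))
from h import *
x,y,a=PLt;P=np.array(PL)/1000;X=np.c_[np.cos(a)*P[:,0]-np.sin(a)*P[:,1]+x,np.sin(a)*P[:,0]+np.cos(a)*P[:,1]+y,P[:,2]]
print(((proj(scene(),X)-[420,310]+.5)*7-.5).round(1).tolist())
```

```text
[[205.4, 413.4], [535.0, 260.0], [40.9, 182.0], [361.6, 40.7]]
```

View pics/c6.png

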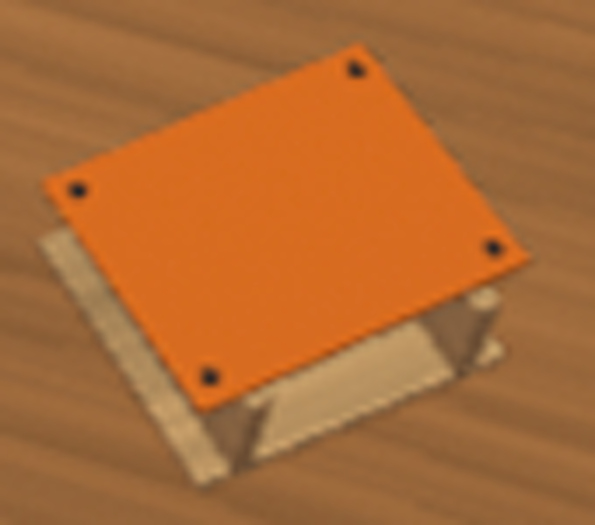

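Run:
```python
from h import *
p,rr=tcp(PLt,-.23,.024); manip.movel(p,rr,rate=.12)
p,rr=tcp(PLt,-.125,.024); s=manip.movel(p,rr,rate=.07,stop_force=5)
o=manip.observe(); print(s,o["t"],o["ee_pos"]-p,o["wrist_force"])
for n in("top","scene","wrist"): cv2.imwrite(f"pics/{n}5.png",capture(n)[:,:,::-1])
a=cv2.imread("pics/scene5.png")[200:400,360:540]; cv2.imwrite("pics/s5.png",cv2.resize(a,None,fx=3,fy=3))
```

```text
False 10.975 [-3.24743447e-04 -3.88251038e-04  5.57926120e-06] [ 0.67151947 -0.05670919 -2.50772182]
```

View pics/s5.png

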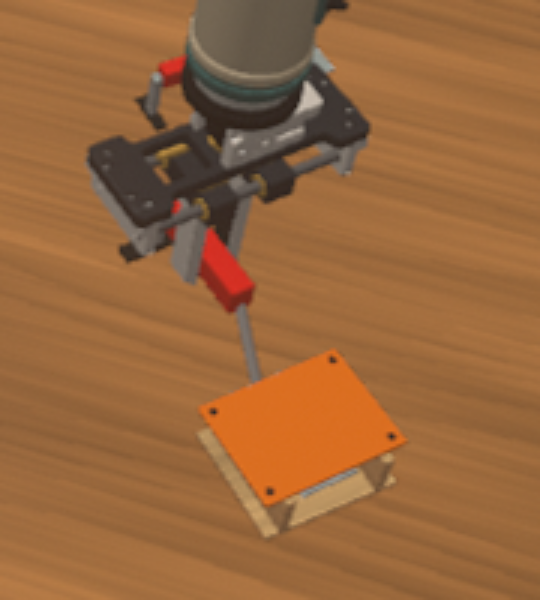

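View pics/wrist5.png

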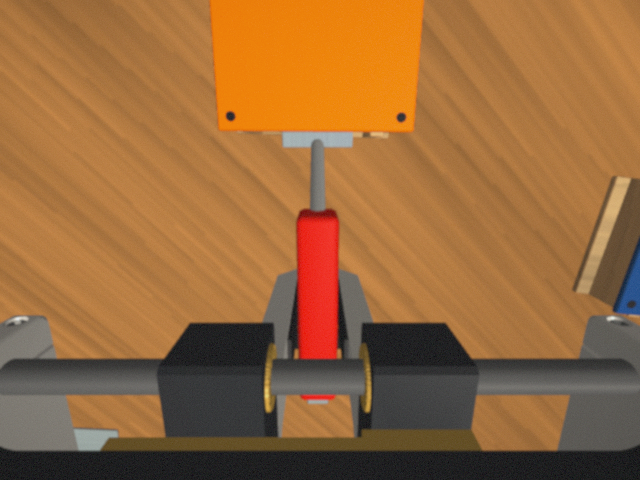

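Run:
```python
from h import *
p,rr=tcp(PLt,-.125,.033); manip.movel(p,rr,rate=.04)
f0=manip.observe()["wrist_force"]
p,rr=tcp(PLt,-.125,.046); manip.movel(p,rr,rate=.015)
p,rr=tcp(PLt,-.125,.11); manip.movel(p,rr,rate=.07)
o=manip.observe(); print(o["t"],o["ee_pos"]-p,o["wrist_force"]-f0)
np.save("w6.npy",np.r_[o["ee_pos"],o["tool_rot"]])
for n in("scene","wrist"): cv2.imwrite(f"pics/{n}6.png",capture(n)[:,:,::-1])
a=cv2.imread("pics/scene6.png")[200:400,360:540]; cv2.imwrite("pics/s6.png",cv2.resize(a,None,fx=3,fy=3))
```

```text
13.5833 [-0.00037739 -0.00020306 -0.00043484] [-0.07039499  0.04201197 -1.16956628]
```

View pics/s6.png

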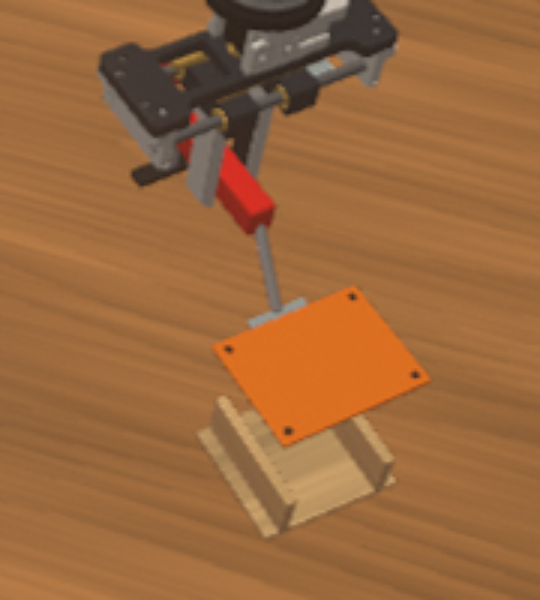

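View pics/wrist6.png

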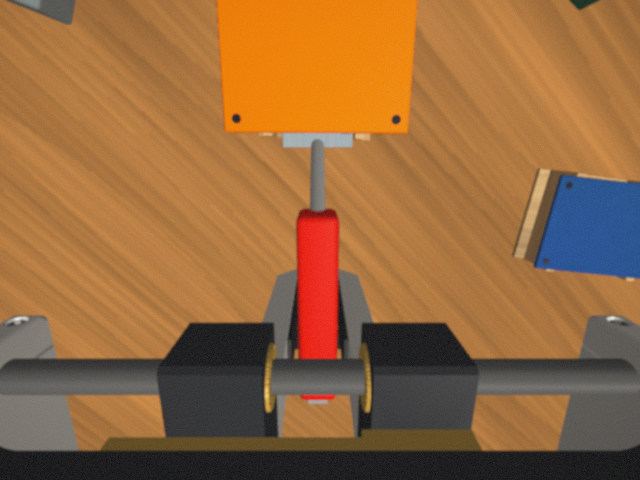

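Run:
```python
from h import *
w=np.load("w6.npy"); cam=wrist(w[:3],w[3:])
im=cv2.imread("pics/wrist6.png"); cv2.imwrite("pics/c7.png",cv2.resize(im[0:160,200:440],None,fx=3.3,fy=3.3,interpolation=cv2.INTER_CUBIC))
zu=w[2]-.041
o=np.array([w[0]+.124*np.cos(w[5]),w[1]+.124*np.sin(w[5]),w[5]])
L=np.array([(-42,56,7),(-42,-56,7),(-36,50,7),(-36,-50,7)],float); L[:,2]+=zu*1000
x,r=fit([(cam,L[:2],[(225.5,132),(408.5,132)])],o); d=x[:2]-w[:2]
c,s=np.cos(w[5]),np.sin(w[5]); print("plate in spatula:",c*d[0]+s*d[1],-s*d[0]+c*d[1],np.rad2deg(x[2]-w[5]),r.round(2))
```

```text
plate in spatula: 0.1270022749861916 0.00024974610571948386 -0.05953463410411921 [[-0.91  0.06]
 [ 0.91  0.06]]
```

View pics/c7.png

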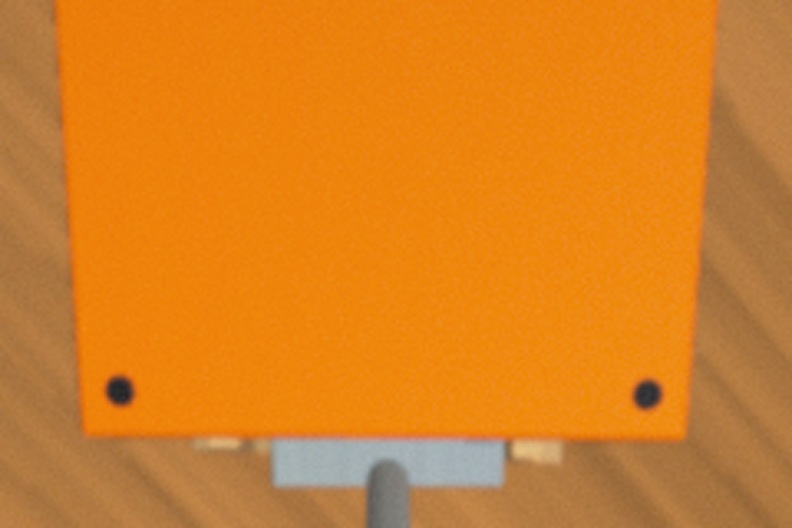

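```bash
cat >> h.py <<'E'
DEL=[STt[0],STt[1],STt[2]+.007]
E
python3 - <<'E'
from h import *
p,rr=tcp(DEL,-.1257,.11); manip.movel(p,rr,rate=.1)
o=manip.observe(); print(o["t"],o["ee_pos"]-p,o["tool_rot"]-rr,o["wrist_force"])
np.save("w8.npy",np.r_[o["ee_pos"],o["tool_rot"]])
for n in("top","wrist"): cv2.imwrite(f"pics/{n}8.png",capture(n)[:,:,::-1])
E
```

```text
18.9083 [ 2.64324794e-05  1.45061035e-04 -1.45181184e-05] [-6.28316941e+00  9.45192258e-05  2.38646276e-04] [-0.35869588 -0.64138798 -2.46750241]
```

View pics/wrist8.png

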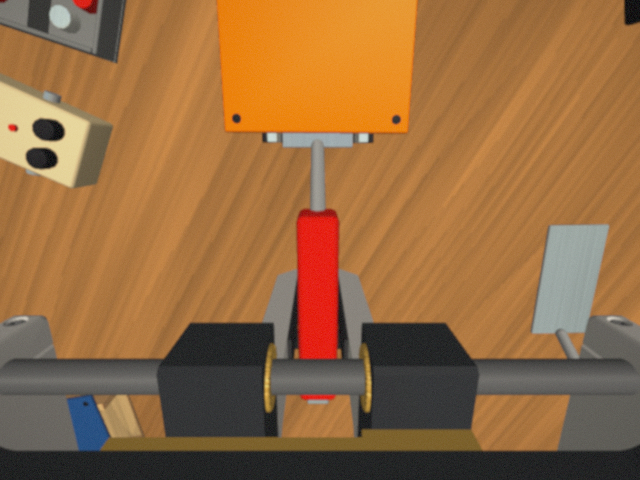

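View pics/top8.png

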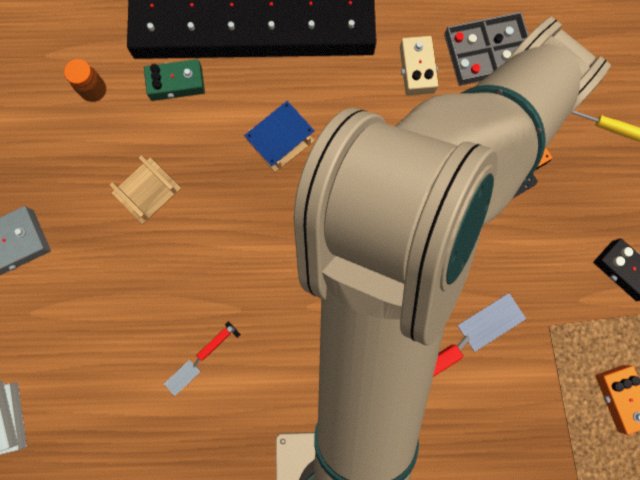

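Run:
```python
from h import *
p,rr=tcp(DEL,-.1257,.044); manip.movel(p,rr,rate=.06)
print(manip.observe()["wrist_force"])
p,rr=tcp(DEL,-.1257,.034); manip.movel(p,rr,rate=.01)
print(manip.observe()["wrist_force"])
p,rr=tcp(DEL,-.1257,.026); manip.movel(p,rr,rate=.03)
o=manip.observe(); print(o["t"],o["ee_pos"]-p,o["wrist_force"])
np.save("w9.npy",np.r_[o["ee_pos"],o["tool_rot"]])
for n in("scene","wrist"): cv2.imwrite(f"pics/{n}9.png",capture(n)[:,:,::-1])
a=cv2.imread("pics/scene9.png")[180:330,80:280]; cv2.imwrite("pics/s9.png",cv2.resize(a,None,fx=4,fy=4))
```

```text
[ 0.14193497  0.07886158 -3.13451546]
[-0.03756513 -0.00593142 -1.59724059]
21.825 [-1.96452509e-04  8.96787042e-05 -3.19131779e-04] [ 0.43804067 -0.54376084 -2.85814699]
```

View pics/s9.png

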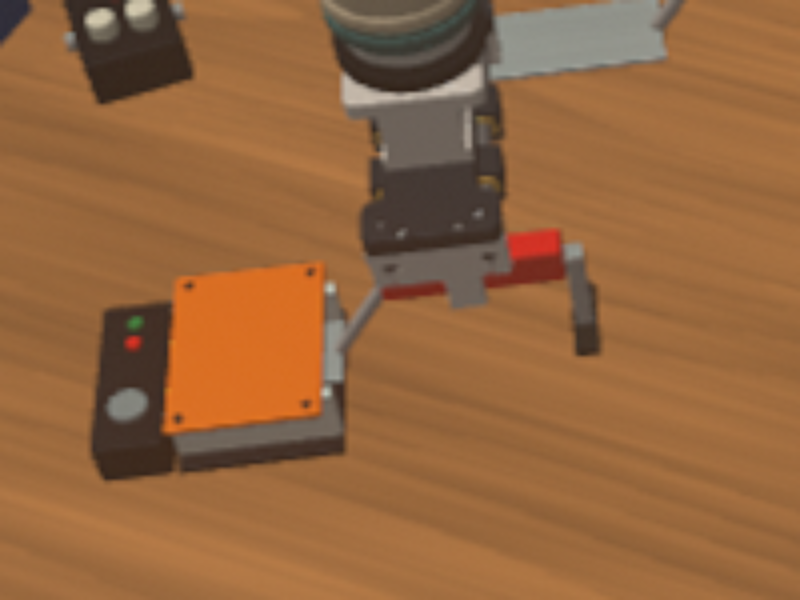

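View pics/wrist9.png

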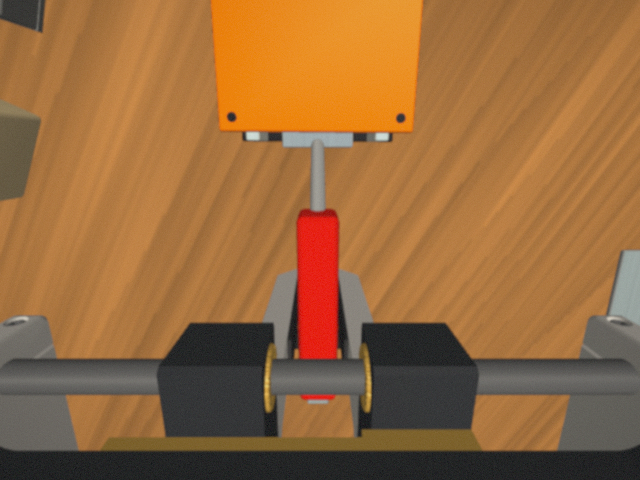

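Run:
```python
from h import *
px=crop2px([(176,277),(165,431),(325,263),(321,414)],4,(80,180))
x,r=fit([(scene(),PL,px)],STt); print("scene plate",x,r.round(2).tolist())
w=np.load("w9.npy"); cam=wrist(w[:3],w[3:])
im=cv2.imread("pics/wrist9.png"); cv2.imwrite("pics/c9.png",cv2.resize(im[0:160,200:440],None,fx=3.3,fy=3.3,interpolation=cv2.INTER_CUBIC))
x,y,a=STt
for nm,P in (("plate",PL),("rail",[(-45,34,40),(-45,42,40),(-45,-34,40),(-45,-42,40)])):
    P=np.array(P)/1000;X=np.c_[np.cos(a)*P[:,0]-np.sin(a)*P[:,1]+x,np.sin(a)*P[:,0]+np.cos(a)*P[:,1]+y,P[:,2]]
    print(nm,((proj(cam,X)-[200,0]+.5)*3.3-.5).round(1).tolist())
```

```text
scene plate [ 0.61864433 -0.35248929 -1.0723235 ] [[-0.0, 0.11], [-0.47, 0.43], [0.3, -0.6], [0.2, -0.02]]
plate [[753.4, -129.0], [25.7, -134.7], [708.4, 441.6], [64.8, 437.6]]
rail [[195.9, 456.9], [151.0, 456.6], [577.4, 459.2], [622.3, 459.5]]
```

View pics/c9.png

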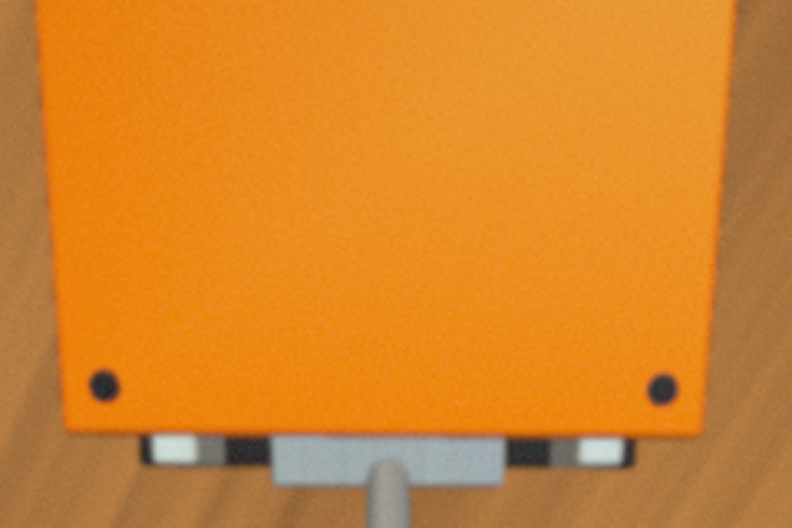

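Run:
```python
from h import *
for xs,z,r in [(-.1257,.034,.03),(-.1257,.044,.012),(-.1276,.044,.01),(-.1276,.034,.01),(-.1276,.026,.03)]:
    p,rr=tcp(DEL,xs,z); manip.movel(p,rr,rate=r)
o=manip.observe(); print(o["t"],o["ee_pos"]-p,o["wrist_force"])
np.save("w10.npy",np.r_[o["ee_pos"],o["tool_rot"]])
for n in("scene","wrist"): cv2.imwrite(f"pics/{n}10.png",capture(n)[:,:,::-1])
im=cv2.imread("pics/wrist10.png"); cv2.imwrite("pics/c10.png",cv2.resize(im[0:160,200:440],None,fx=3.3,fy=3.3,interpolation=cv2.INTER_CUBIC))
a=cv2.imread("pics/scene10.png")[230:310,90:190]; cv2.imwrite("pics/s10.png",cv2.resize(a,None,fx=7,fy=7,interpolation=cv2.INTER_CUBIC))
cam=wrist(o["ee_pos"],o["tool_rot"])
x,y,a=STt
for nm,P in (("plate",PL),("rail",[(-45,34,40),(-45,42,40),(-45,-34,40),(-45,-42,40)])):
    P=np.array(P)/1000;X=np.c_[np.cos(a)*P[:,0]-np.sin(a)*P[:,1]+x,np.sin(a)*P[:,0]+np.cos(a)*P[:,1]+y,P[:,2]]
    print(nm,((proj(cam,X)-[200,0]+.5)*3.3-.5).round(1).tolist())
```

```text
25.2333 [-2.33437024e-04  7.12225867e-05 -3.27336100e-04] [-0.43515943  0.2984277  -2.43048501]
plate [[754.2, -143.6], [24.4, -149.4], [709.0, 430.2], [63.7, 426.1]]
rail [[195.2, 445.7], [150.1, 445.4], [577.7, 448.1], [622.6, 448.4]]
```

View pics/c10.png

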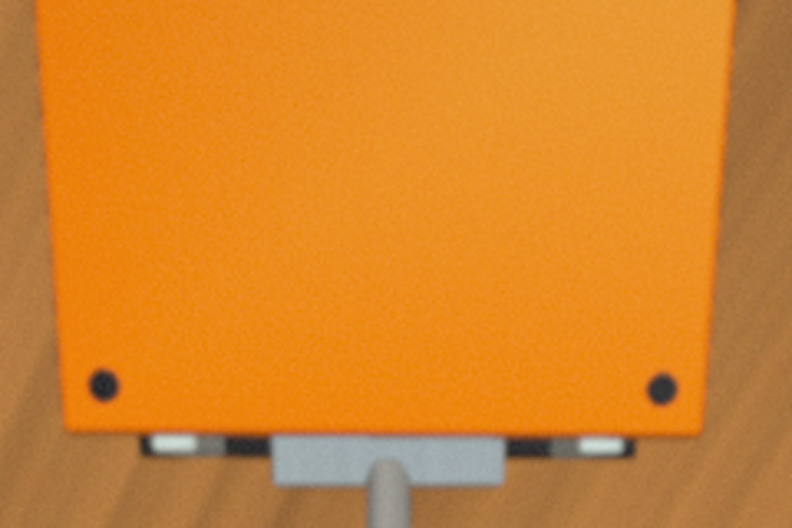

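View pics/s10.png

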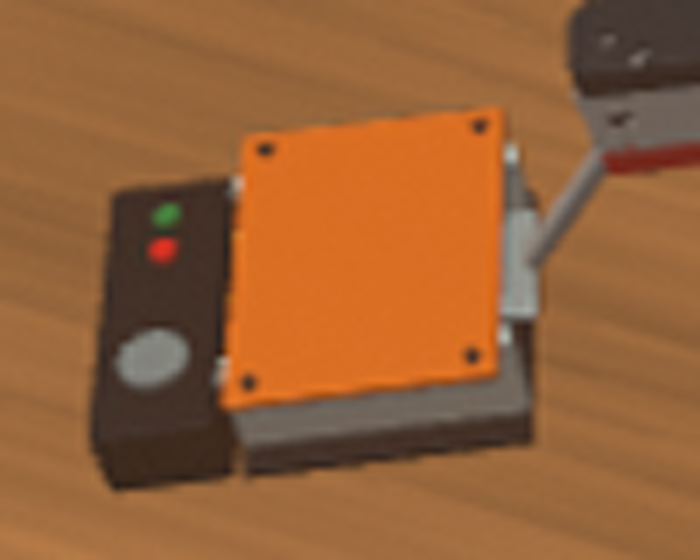

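Run:
```python
from h import *
p,rr=tcp(DEL,-.24,.026); s=manip.movel(p,rr,rate=.06,stop_force=5); print(s)
p,rr=tcp(DEL,-.32,.02); manip.movel(p,rr,rate=.1)
p,rr=tcp(DEL,-.32,.006); manip.movel(p,rr,rate=.05)
p,rr=tcp(DEL,-.32,-.001); s=manip.movel(p,rr,rate=.012,stop_force=3)
o=manip.observe(); print(s,o["t"],o["ee_pos"]-p,o["wrist_force"])
for n in("scene","wrist"): cv2.imwrite(f"pics/{n}11.png",capture(n)[:,:,::-1])
a=cv2.imread("pics/scene11.png")[180:330,80:340]; cv2.imwrite("pics/s11.png",cv2.resize(a,None,fx=3,fy=3,interpolation=cv2.INTER_CUBIC))
```

```text
False
True 29.2583 [8.56356862e-05 9.45527981e-05 9.01577778e-04] [-0.32533274  0.59197561  5.20189675]
```

View pics/s11.png

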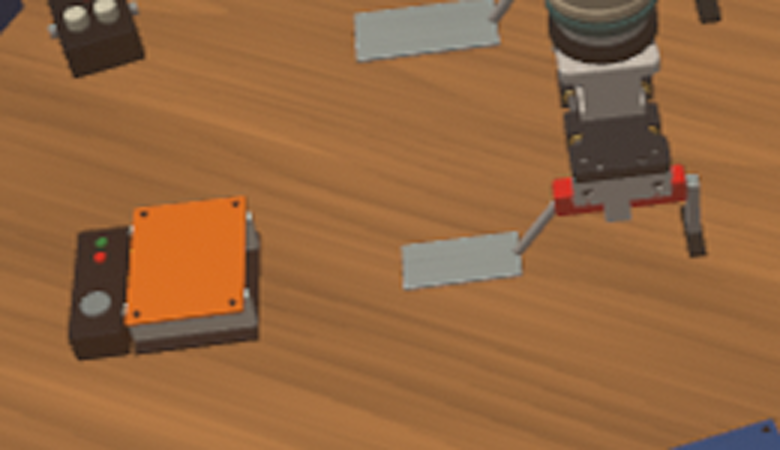

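Plate is on both rails, spatula on the bench. Release, rise, and check.

Run:
```python
from h import *
manip.gripper_to(.06); manip.dwell(.2)
o=manip.observe(); p=o["ee_pos"].copy(); p[2]=.22; manip.movel(p,rate=.12)
o=manip.observe(); print(o["t"],o["wrist_force"],o["width"])
c,s=np.cos(DEL[2]),np.sin(DEL[2])
cv2.imwrite("pics/wrist12.png",capture("wrist")[:,:,::-1])
manip.goto([.45,.05,.30],[np.pi,0,DEL[2]])
for n in("scene","top"): cv2.imwrite(f"pics/{n}12.png",capture(n)[:,:,::-1])
print(manip.observe()["t"])
a=cv2.imread("pics/scene12.png")[180:330,80:340]; cv2.imwrite("pics/s12.png",cv2.resize(a,None,fx=3,fy=3,interpolation=cv2.INTER_CUBIC))
```

```text
31.9917 [-0.15032904  0.07798756 -0.85064545] 0.060019940293046206
32.775
```

View pics/wrist12.png

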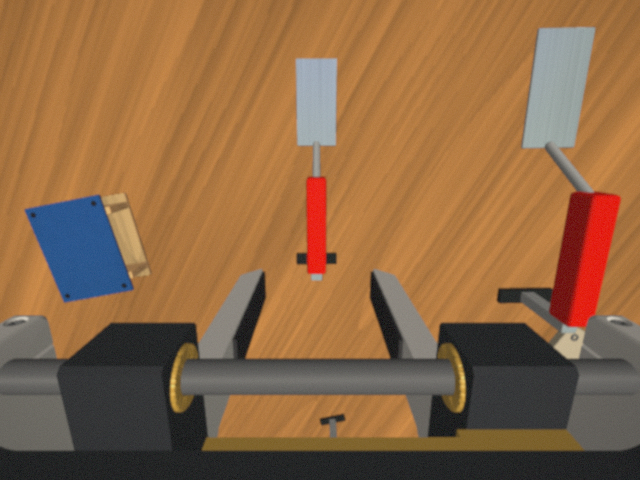

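View pics/top12.png

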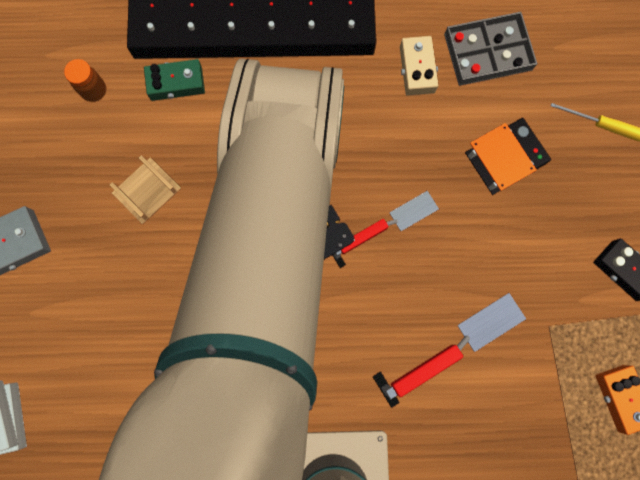

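View pics/s12.png

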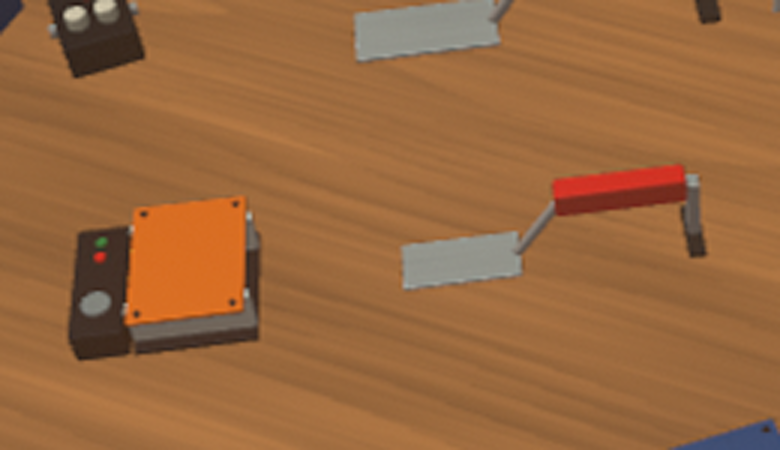

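Run:
```python
import cv2
im=cv2.imread("pics/top12.png")
cv2.imwrite("pics/c12.png",cv2.resize(im[110:205,455:565],None,fx=6,fy=6,interpolation=cv2.INTER_CUBIC))
```

```text
(no output)
```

View pics/c12.png

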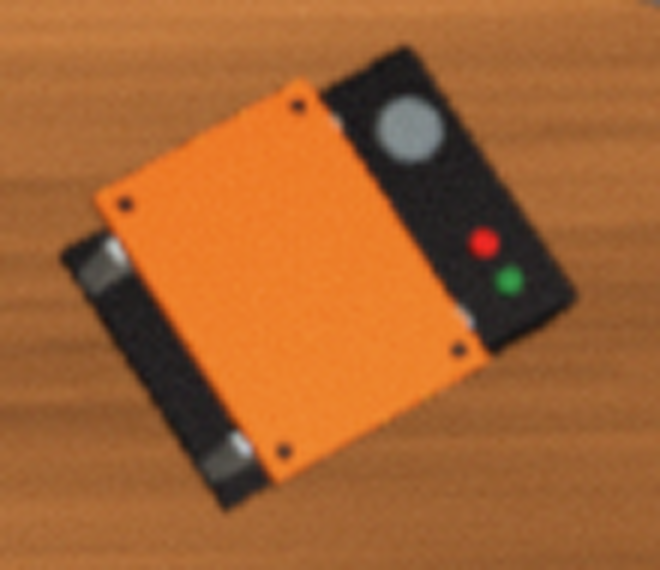

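Run:
```python
from h import *
px=crop2px([(492,356),(305,80),(277,485),(95,197)],6,(455,110))
x,r=fit([(top(),PL,px)],STt); s=np.array([.6184,-.3517,-1.072])
d=x-s;c,n=np.cos(s[2]),np.sin(s[2]);print("dx,dy mm",1e3*(c*d[0]+n*d[1]),1e3*(-n*d[0]+c*d[1]),"deg",np.rad2deg(d[2]),r.round(2).tolist())
o=manip.observe();print(o["t"],o["wrist_force"])
manip.hand_in()
```

```text
dx,dy mm -0.3596487527528883 0.23288919786261023 deg 0.2749907448863968 [[0.3, 0.64], [0.06, -0.7], [0.22, 0.0], [-0.58, 0.03]]
32.775 [ 0.54041032  0.03341103 -0.84165875]
the job is handed in; nothing more can be done
```

The orange plate is on both rails of the curing stand, and the job is handed in at about 33 s of the 58 s allowed. I used the mid-sized spatula, about 225 mm long. The larger one (about 300 mm) and the smaller one (about 160 mm) were look-alikes.

- **Placing:** The first placing was about 2 mm too far towards the control box. I lifted the plate slightly on the blade, shifted it back 1.9 mm and lowered it again. In the last overhead picture it measures about 0.4 mm and 0.2 mm off centre and 0.3° off square. The camera calibration is only good to about 2 mm.
- **Spatula:** It was drawn out with no contact felt and stands on its blade and heel on the bench, roughly 10 cm clear of the stand. The gripper is off it.
- **Blue plate:** It was not touched. The last wrist picture shows it still on its drying stand, but the arm hid it in the final overhead picture.
- **Small disagreements:** With the spatula held, the wrist camera put the blade about 1 mm further forward than my grasp assumed. The camera estimates of the curing stand differed by about 1.5 mm. No check failed at the end.

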